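# Hold the densitometer arm down on a filter for its reading

## Robot

A 6-joint arm with a two-finger parallel gripper is mounted at the origin on the work surface. World frame = base frame: x ahead of the robot, y to its left, z up, the work surface at z = 0. Lengths are in m, angles in rad, forces in N, time in s.
With the tool pointing down it reaches from about 0.425 to 0.95 m from the base axis. Payload 3.5 kg.
Tool frame: the origin (TCP) lies at the very end of the fingers, on their centre line; the grasp point (between the pads) lies 19 mm behind it; z points along the fingers, y is the line along which they close (so a half turn about z gives the same grasp; the last joint's range is limited). The gripper opens to 85 mm and grips with 20 to 120 N. Pads are 22 mm wide; open, the fingers measure 114 mm over their backs; the gripper's body (76 mm by 85 mm) begins 54 mm behind the grasp point. The pads swing forward as they close: fully open they stand 13 mm farther back than shut.
Start: joints at [1.078, 0.286, 1.577, -0, 1.279, -0.15], TCP at [0.227, 0.636, 0.231] pointing down, gripper open.
Joint ranges: [-2.77, 2.77], [-0.9, 2.22], [0.21, 2.48], [-1.53, 4.67], [0.24, 2.81], [-2.84, 2.84]. Speed limits (rad/s): [2.79, 2.79, 3.14, 3.14, 3.14, 3.14].

## Interface

Orientations are given as a unit quaternion [x, y, z, w].
In Python, from cell import bot, imaging gives the robot as it stands. The module is installed in compiled form; this text tells all that it offers.
- The arm moves only by the tool carry_out, never from a script. Its argument "deltas" is a list of rows, each a list of 3 entries, a list of its own where there are three numbers: the shift along the tool's x, y, z in cm, then the turn, a rotation vector about the tool's x, y, z in degrees, then the opening, from 0 (shut) to 1 (fully open). A call has 1 to 12 rows; each row is the pose to reach, as a shift and turn from the pose commanded when the call began, along the tool's axes at that moment; what a row does not reach only later rows make up. A row lasts 1/8 s, in which the tool goes at most 62.5 mm and 10.7 degrees, less where a joint would pass 70% of its speed; a pose out of reach is approached as far as the arm can. A call with a gripper value outside its range is refused whole. The fingers move at their own pace and stop on an object; "squeeze" is the grip in N (left out, the last holds). Time passes only in rows, so rows that repeat a pose let the fingers close. It gives the time, the measured TCP pose, the force, the opening and the grip force at its end, in the units of the state.
- bot.state(): the state, without advancing time (a new reading comes with each control period).
- imaging.camera(name): name is "scene" or "top" or "wrist"; returns a dict with "pixels" (420x560x3 uint8, red, green, blue), "K" (3x3 intrinsics, pixels), "k1" (the pictures are not rectified: a ray, as slopes to the right and down, at radius r is drawn at 1 + k1 r^2 times it, then the intrinsics apply), "world_to_cam" (4x4, takes a point from world to camera coordinates). Camera axes: x right, y down, z forward; pixel columns grow to the right and rows downward; lengths in m; the calibration is good to about 2 mm. A picture is of the moment at which its call begins. There is no depth.
- bot.job_done(): hands the job in; it is judged then, once.
The state is a dict: "clock": time; "qpos": joint angles; "dq": joint speeds; "joint_efforts": joint torques, N m; "position": TCP position; "orientation": TCP orientation; "ft_force": force on the tool from outside, world axes, zero at the start; "wrist_torque": the same for the moment, N m; "gripper_width": finger opening in m; "grasp_force": force on a finger pad.
Only numpy, scipy, OpenCV 4.12 (cv2) and the standard library are available. Lean on these libraries where they do the work, as an engineer would, in place of code of your own. Each camera call takes 0.05 s, during which the arm holds its last target. There are 200 camera calls.

## Task

Take a density reading of the round-mounted filter: lift it by its handle, fingers off the glass, set it down (not dropped) flat on the densitometer's light table, centred on the aperture, and let go of it while the reading arm is still up. Then swing the sprung reading arm all the way down until its snout sits on the glass inside the ring, and finish while holding it fully down there, because the reading lasts only as long as the arm is held. Leave the square-mounted filter and the other things on the bench alone.

Things in the scene. Friction and masses are not known exactly. Their poses are not given: they have to be found in the camera images.
- filter_centre (a point): Round-mounted filter: dark glass in an aluminium ring, 60 mm across, 44 mm clear inside, 8 mm thick, about 60 g. Point: the ring's centre, 4 mm above its underside (half-way up). z is up; its handle runs along its own -x. Glass top 5 mm above the underside. Starts flat on a 4 mm grey mat on the robot's left, beside a square-mounted filter; which of them lies nearer varies
- filter_grip (a point): Middle of the round filter's black handle grip, 100 mm from the ring centre along the filter's -x and 7 mm above the underside. The grip is a bar 60 mm long (70 to 130 mm from the ring centre), 14 mm wide, 14 mm high, its underside level with the ring's; a 7 mm steel stem joins it to the ring. Axes as filter_centre
- square_centre (a point): Bystander: centre of the square-mounted filter (60 by 60 mm aluminium frame, same glass and handle), 4 mm above its underside; its handle too runs along its own -x
- aperture (a point): Densitometer's aperture, a pinhole in a small dark disc inside a thin 64 mm circle, at the surface of the flat light table, 55 mm above the bench. The instrument ahead of the robot is a box 340 mm deep, 300 mm wide; its flat top reaches 110 mm in front of the aperture and 150 mm to either side. +x: to the rear of the instrument, towards the arm's hinge; +y: its left; z up
- finger_plate (a point): Middle of the top face of the finger plate, the black tongue at the arm's front end, pressed down to swing the arm: 62 mm long, 36 wide, 12 thick, 4 mm raised lip at its front end. Moves in an arc about the hinge pin: at rest 227 mm in front of the pin and 116 mm above it, its face sloping up 0.45 rad towards the front; with the arm level 247 mm in front, 10 mm above
- snout_tip (a point): Centre of the lower end of the snout, 16 mm across, that juts down from the head of the reading arm; at rest 92 mm above the light table, over the aperture. The arm and head are at most 44 mm wide (22 mm either side of the instrument's centre line): a filter is brought in beneath from the side, by its handle. The arm's hinge yoke, 76 mm wide, stands 190 mm behind the aperture
- reading_arm (a joint): Angle of the reading arm (rad): 0 at rest, raised; grows as it swings down. At 0.45 it is level, the snout on the glass of a filter on the light table: the end of its travel (0.466 with no filter). Hinge pin: along the aperture's y, 190 mm behind it, 50 mm above the table. A spring lifts the arm when let go: 5 N at the finger plate at first, 9 N when level; a few N more seat the snout
- solvent_bottle: Bystander: white plastic bottle, 60 mm across, 150 mm high, origin at the centre of its underside
- air_blower: Bystander: black rubber dust blower standing upright, 62 mm across, 115 mm high, origin at the centre of its underside
- tissue_box: Bystander: off-white box of lens tissues, 120 by 120 by 70 mm, origin at the centre of its underside

How it is judged:
On the way, in this order (a step that is already met when the one before it is completed fails the run):
1. the round filter is lowered onto the light table at the aperture, still gripped by its handle (set down, not dropped) (z of filter_centre in the frame of aperture between 0 and 0.016 m and horizontal distance between filter_centre and aperture below 0.03 m and (contact force between the fingers and round_filter_c12 above 0.5 N or contact force between the fingers and round_filter_c11 above 0.5 N)), for 0.05 s.
2. the round filter lies flat on the light table centred on the aperture, let go, with the arm still up (z of filter_centre in the frame of aperture below 0.008 m and angle between filter_centre's own z axis and vertical below 0.08 rad and horizontal distance between filter_centre and aperture below 0.01 m and contact force between the fingers and round_filter below 0.1 N and value of joint reading_arm below 0.1 rad), for 0.2 s.
At the end, for the whole second after the job is handed in: The robot holds the reading arm down against its spring (joint above 0.437 rad) with the snout bearing on the filter's glass (over 0.8 N); the round filter lies flat on the light table within 10 mm of the aperture and is not touched by the robot (value of joint reading_arm above 0.437 rad and contact force between reading_arm and round_filter above 0.8 N and horizontal distance between filter_centre and aperture below 0.01 m and z of filter_centre in the frame of aperture below 0.008 m and angle between filter_centre's own z axis and vertical below 0.08 rad and contact force between each of the arm, the fingers and round_filter below 0.1 N and contact force between any of the fingers, the arm and reading_arm above 1 N); the arm keeps its last pose, push and grip.
It fails at once if the fingers touch the round filter's glass (contact force between the fingers and round_filter_c0 above 0.3 N).
It fails at once if the square filter is disturbed (distance of square_centre from where it was at the start of the episode above 0.02 m).
It fails at once if a bystander is disturbed (distance of any of solvent_bottle, air_blower, tissue_box from where it was at the start of the episode above 0.03 m).
It also fails if it takes over 58 s, if anything falls off the work surface, if the arm or the gripper's body presses on something with over 40 N, if the wrist force passes 120 N, or if a joint passes its speed limit or range.

## Working session

There is one attempt and no reset: what is moved stays moved. The work goes in short steps, Python scripts to look and compute and a tool call to move; the robot and the scene stay as the last step left them, time stands still between calls to the robot, and variables do not carry over. Pictures are saved under pics/ and viewed, at most 10 in all, crops included, and the job is handed in when it is done.

Besides the shell and the picture viewer there is one more tool, called after "Emit:" by a JSON object that holds its "name" and its "arguments". carry_out: Moves the arm, as the interface text tells. Its arguments: {"type":"object","properties":{"deltas":{"type":"array","items":{"type":"array"}},"squeeze":{"type":"number"}},"required":["deltas"]}

```bash
mkdir -p pics; python3 - <<'E'
from cell import bot, imaging
import cv2,numpy as np
s=bot.state();print(s)
for n in("scene","top"):
    c=imaging.camera(n);cv2.imwrite(f"pics/{n}0.png",c["pixels"][:,:,::-1]);print(n,c["K"],c["k1"],c["world_to_cam"])
E
```

```text
{'clock': 0.0, 'qpos': array([ 1.07801667e+00,  2.87208165e-01,  1.57822357e+00,  2.56045367e-05,
        1.27858826e+00, -1.50009764e-01]), 'dq': array([ 1.74758439e-03, -1.14828632e-03, -2.00751097e-05, -8.76225267e-04,
        3.02045578e-04, -1.51173842e-03]), 'joint_efforts': array([-1.18831595e-03, -4.05965567e+01, -2.92631668e+01, -1.72276937e-04,
        5.70354328e-03,  6.88781768e-06]), 'position': array([0.22651581, 0.63514307, 0.22989363]), 'orientation': array([ 1.70550693e-01,  9.85348156e-01, -1.14765274e-03, -3.95013682e-04]), 'ft_force': array([0.72494783, 0.01203354, 1.17194528]), 'wrist_torque': array([-0.04856751,  0.04803343,  0.03725626]), 'grasp_force': 0.0, 'gripper_width': 0.08566046167790839}
scene [[381.86953069   0.         285.35547296]
 [  0.         381.86953069 211.14762391]
 [  0.           0.           1.        ]] 0.017374791453939345 [[-0.74136287  0.6710782  -0.00592792  0.46607142]
 [ 0.47735589  0.52110143 -0.70752007 -0.13059137]
 [-0.47171225 -0.52735884 -0.70666838  1.45361334]
 [ 0.          0.          0.          1.        ]]
top [[444.2783561    0.         276.21627195]
 [  0.         444.2783561  207.3222146 ]
 [  0.           0.           1.        ]] -0.1164333637468515 [[-0.02380816 -0.99970441  0.00492634 -0.05779221]
 [-0.99614153  0.02330637 -0.08461005  0.57268573]
 [ 0.08447023 -0.00692174 -0.99640196  1.38529782]
 [ 0.          0.          0.          1.        ]]
```

View pics/scene0.png

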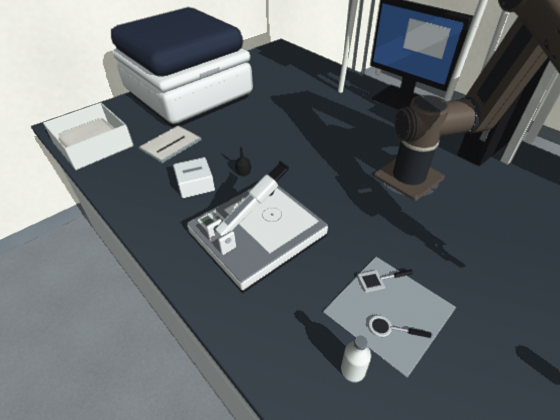

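View pics/top0.png

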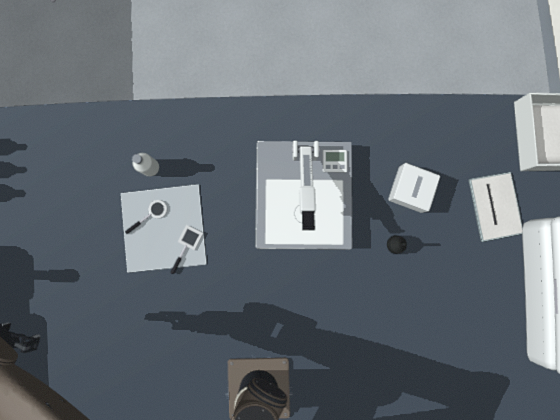

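The scene picture shows the round filter at about (380,326) with its handle towards (430,334), and the aperture at (271,214). In the top view the round ring is at (158,209) with its grip at about (134,226), the square filter is at (190,237), and the instrument is around (305,195).

```bash
cat > h.py <<'E'
import numpy as np,cv2
from cell import bot,imaging
def ray(c,uv):
    K=c["K"];d=(np.array(uv,float)-K[:2,2])/[K[0,0],K[1,1]]
    rd=np.linalg.norm(d);r=rd
    for _ in range(20): r=rd/(1+c["k1"]*r*r)
    if rd>0:d=d*r/rd
    T=c["world_to_cam"];R=T[:3,:3]
    return -R.T@T[:3,3],R.T@np.array([d[0],d[1],1.])
def onz(c,uv,z):
    o,d=ray(c,uv);return o+d*(z-o[2])/d[2]
def proj(c,p):
    q=c["world_to_cam"]@np.append(p,1);d=q[:2]/q[2];d=d*(1+c["k1"]*d@d)
    return d*[c["K"][0,0],c["K"][1,1]]+c["K"][:2,2]
E
python3 - <<'E'
from h import *
t=imaging.camera("top");s=imaging.camera("scene")
a=t["pixels"][180:280,115:215];b=t["pixels"][130:260,245:375]
c=s["pixels"][255:355,320:450];d=s["pixels"][165:295,180:335]
f=lambda x:cv2.resize(x,(390,290),interpolation=cv2.INTER_CUBIC)
cv2.imwrite("pics/crop.png",np.vstack([np.hstack([f(a),f(b)]),np.hstack([f(c),f(d)])])[:,:,::-1])
def blobs(c,m,x0,y0,z,nm,amin=15):
    n,l,st,ce=cv2.connectedComponentsWithStats(m.astype(np.uint8))
    for i in range(1,n):
        if st[i,4]>=amin:
            uv=ce[i]+[x0,y0];print(nm,st[i],uv.round(1),onz(c,uv,z).round(4))
g=cv2.cvtColor(a,cv2.COLOR_RGB2GRAY)
blobs(t,g>185,115,180,.012,"ringT");blobs(t,g<70,115,180,.018,"darkT")
g=cv2.cvtColor(c,cv2.COLOR_RGB2GRAY)
blobs(s,g>185,320,255,.012,"ringS");blobs(s,g<70,320,255,.018,"darkS")
g=cv2.cvtColor(t["pixels"],cv2.COLOR_RGB2GRAY)
print(g[209,120:200]);print(g[120:260,265])
print(g[200,245:375])
E
```

```text
ringT [   6    5   85   87 5323] [161.8 227.7] [0.5151 0.2975 0.012 ]
darkT [37 23 11 12 40] [156.9 208.4] [0.577  0.3117 0.018 ]
darkT [11 42 15 11 53] [132.9 227.1] [0.5187 0.3903 0.018 ]
darkT [71 50 12  9 22] [191.8 233.3] [0.495  0.1993 0.018 ]
darkT [89 52  4  7 20] [205.  234.8] [0.4895 0.1569 0.018 ]
darkT [ 55  78  14  16 106] [176.7 267.8] [0.3866 0.2489 0.018 ]
ringS [61 20 13  5 18] [387.1 277. ] [0.4394 0.2328 0.012 ]
ringS [46 31 19  6 44] [374.8 288.7] [0.4975 0.234  0.012 ]
ringS [ 50  61  21  21 105] [380.1 326.7] [0.5802 0.3169 0.012 ]
ringS [34 93 17  7 75] [362.9 351.9] [0.6666 0.3307 0.012 ]
darkS [   0    0  130  100 4480] [372.  286.3] [0.5008 0.2254 0.018 ]
darkS [ 43  19  17  13 144] [370.8 280.2] [0.487  0.2102 0.018 ]
darkS [ 53  64  15  14 164] [380.  325.5] [0.5811 0.3159 0.018 ]
darkS [105  64  25  36 475] [441.  342.1] [0.504 0.447 0.018]
darkS [ 88  73  23  10 128] [418.9 332.3] [0.5224 0.3947 0.018 ]
[ 77  98 192 192 189 190 189 189 189 189 190 189 189 189 189 190 189 189
 189 189 190 189 189 189 189 190 189 189 211 227 205  97  65  67  74  73
  74  7
[... 570 characters left out ...]
 198 197 198 198 197 197 198 197 197 198
 197 198 198 198 200 210 209 208 207 208 208 208 209 209 211 203 157 153
 157 160 152  84  80  82  80  81  81  82  80  81  81  81]
[ 84  83  86  83  84  82  83  84  83  79  98 155 191 158 153 156 155 154
 154 151 186 231 241 240 239 240 239 239 240 239 240 239 240 239 240 239
 240 240 240 239 239 240 239 240 239 239 239 240 239 239 239 239 240 237
 227 228 236 226 222 221 220 219 219 218 217 216 217 217 209 175 194 242
 241 239 239 239 239 239 239 239 239 238 239 239 239 239 239 239 238 238
 239 238 238 239 240 241 222 173 132 104 108 108 107 108 109 112  93  62
  51  54  54  56  55  53  49  53  56  54  57  52  54  54  54  54  54  54
  53  55  54  53]
```

View pics/crop.png

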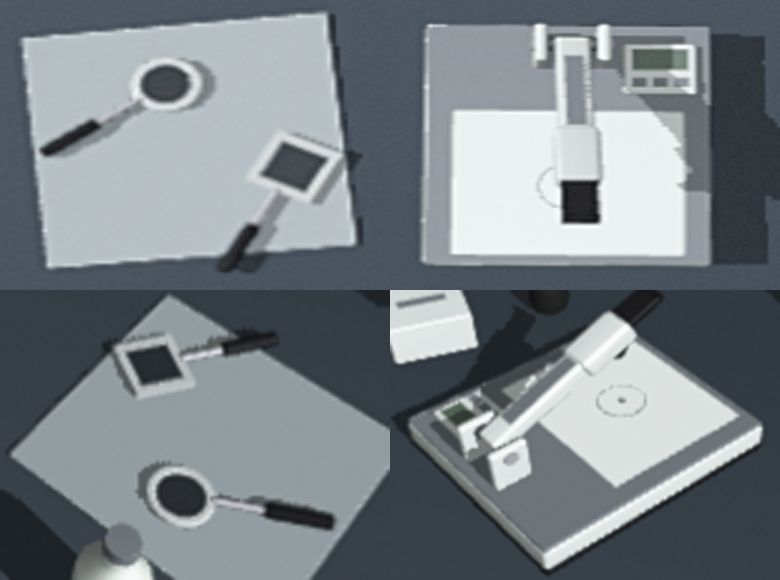

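The crop shows the round filter's ring with its handle, and the square filter with its own. It also shows the instrument's white table. In the scene view the aperture dot is clearly visible at about full-image (271.4,214.3). In the top view the arm hides it.

```bash
python3 - <<'E'
from h import *
t=imaging.camera("top");s=imaging.camera("scene")
for c,g,h in((t,(156.9,208.4),(132.9,227.1)),(s,(380,325.5),(418.9,332.3))):
    a=onz(c,g,.009);b=onz(c,h,.016);d=a-b;print(a,b,np.linalg.norm(d[:2]),np.arctan2(d[1],d[0]))
# aperture dot in scene
g=cv2.cvtColor(s["pixels"],cv2.COLOR_RGB2GRAY).astype(float)
w=g[209:220,266:277];m=np.clip(w.max()-10-w,0,None);yy,xx=np.mgrid[209:220,266:277]
uv=((xx*m).sum()/m.sum(),(yy*m).sum()/m.sum());print(w.astype(int));A=onz(s,uv,.055);print("aper S",uv,A)
# table edges in top
G=cv2.cvtColor(t["pixels"],cv2.COLOR_RGB2GRAY).astype(float)
def edge(pts):
    P=np.array([onz(t,p,.055)[:2] for p in pts]);vx,vy,x,y=cv2.fitLine(P.astype(np.float32),cv2.DIST_HUBER,0,1e-4,1e-4).ravel()
    return (x,y),np.degrees(np.arctan2(vy,vx))
L=[];R=[];Fr=[];Bo=[]
for v in range(185,240,2):
    r=G[v];i=257+next(k for k in range(5,20) if r[257+k]>200);L.append((i-.5-(r[i]-200)/max(r[i]-r[i-1],1)+.5,v))
print("left white",edge(L))
for v in range(150,240,2):
    r=G[v];i=next(k for k in range(250,265) if r[k]>120);Bo.append((i-(r[i]-120)/(r[i]-r[i-1]),v))
print("left box",edge(Bo))
F=[]
for u in list(range(262,348,2)):
    r=G[:,u];i=next(k for k in range(260,225,-1) if r[k]>120);F.append((u,i+(r[i]-120)/(r[i]-r[i+1])))
print("front box (z .055 guess)",edge(F))
W=[]
for u in list(range(268,296,2))+list(range(320,342,2)):
    r=G[:,u];i=next(k for k in range(252,225,-1) if r[k]>190);W.append((u,i+(r[i]-190)/(r[i]-r[i+1])))
print("front white",edge(W))
Rg=[]
for v in range(215,240,2):
    r=G[v];i=next(k for k in range(350,330,-1) if r[k]>200);Rg.append((i+(r[i]-200)/(r[i]-r[i+1]),v))
print("right white",edge(Rg))
# finger plate dark blob
m=(G[180:240,290:330]<60).astype(np.uint8);n,l,st,ce=cv2.connectedComponentsWithStats(m);print(st[1:],ce[1:]+[290,180])
E
```

```text
[0.57799164 0.31403549 0.009     ] [0.51884876 0.39088072 0.016     ] 0.09696942810334759 -0.9148459235625027
[0.57605835 0.3139821  0.009     ] [0.52111635 0.39446227 0.016     ] 0.0974457859447359 -0.9717910879602751
[[219 200 221 224 223 223 223 223 223 222 220]
 [222 223 224 224 224 223 224 224 224 224 224]
 [224 224 224 224 224 224 224 224 224 224 223]
 [223 223 224 224 223 215 217 224 224 224 223]
 [223 223 224 223 208 172 181 206 224 224 224]
 [223 223 224 222 194 127 136 173 222 224 223]
 [224 223 223 224 217 169 163 191 223 224 223]
 [223 223 224 224 224 223 223 223 224 224 223]
 [224 224 224 224 224 224 224 224 223 223 224]
 [223 224 224 223 224 224 224 224 224 224 224]
 [201 217 223 223 223 224 223 223 224 224 223]]
aper S (np.float64(271.34490238611716), np.float64(214.05422993492408)) [ 0.54691741 -0.15761261  0.055     ]
left white ((np.float32(0.5462327), np.float32(-0.036109254)), np.float32(-1.935861))
left box ((np.float32(0.5865003), np.float32(-0.006420729)), np.float32(-1.7756383))
front box (z .055 guess) ((np.float32(0.4391192), np.float32(-0.15385294)), np.float32(88.59774))
front white ((np.float32(0.45327142), np.float32(-0.14312913)), np.float32(87.98786))
right white ((np.float32(0.501258), np.float32(-0.27578577)), np.float32(-2.1287446))
[[ 12  31  12  19 195]] [[308.04102564 220.08205128]]
```

```bash
cat >> h.py <<'E'
from scipy.spatial.transform import Rotation as Ro
def go(p,yawy,s=None):
    """shift (cm) and turn (deg) in tool axes to TCP p, tool down, tool y at yawy deg"""
    s=s or bot.state();R=Ro.from_quat(s["orientation"])
    a=np.radians(yawy);y=np.array([np.cos(a),np.sin(a),0]);z=np.array([0,0,-1.]);x=np.cross(y,z)
    Rt=Ro.from_matrix(np.c_[x,y,z])
    print((R.inv().apply(np.array(p)-s["position"])*100).round(2),np.degrees((R.inv()*Rt).as_rotvec()).round(2))
E
python3 - <<'E'
from h import *
go([.5197,.393,.13],35.9)
E
```

```text
[-35.74 -12.99  10.09] [-4.000e-02  1.000e-02  3.446e+01]
```

Emit:
{"name": "carry_out", "arguments": {"deltas": [[[-6,-2.2,1.7],[0,0,6],1],[[-12,-4.4,3.4],[0,0,12],1],[[-18,-6.5,5.1],[0,0,18],1],[[-24,-8.7,6.8],[0,0,24],1],[[-30,-10.9,8.5],[0,0,30],1],[[-35.74,-13,10.1],[0,0,34.5],1],[[-35.74,-13,10.1],[0,0,34.5],1],[[-35.74,-13,10.1],[0,0,34.5],1],[[-35.74,-13,10.1],[0,0,34.5],1]]}}

```text
clock: 1.42
position: [0.5189, 0.3944, 0.1309]
orientation: [0.454, 0.891, 0.0, -0.0]
ft_force: [-0.1, 0.6, 0.6]
gripper_width: 0.0848
grasp_force: 0.0
```

```bash
python3 - <<'E'
from h import *
s=bot.state();print(s["position"],s["clock"],s["dq"].max())
c=imaging.camera("wrist");cv2.imwrite("pics/w1.png",c["pixels"][:,:,::-1]);np.save("w1.npy",c,allow_pickle=True)
E
```

```text
[0.51890499 0.39440625 0.13091218] 1.425 0.013341543886220952
```

View pics/w1.png

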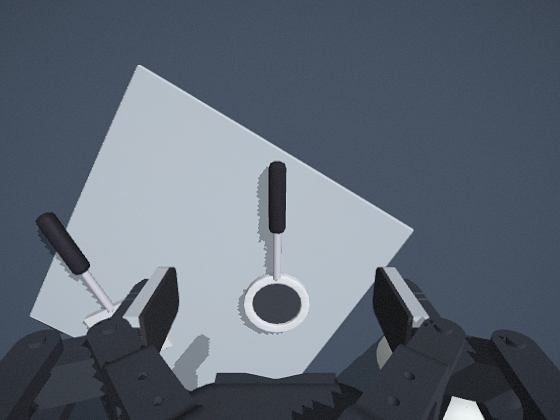

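The wrist view shows the round ring at (277,303) and its grip from about (278,163) to (277,232). The handle is nearly in line with the tool's x axis.

```bash
python3 - <<'E'
from h import *
c=np.load("w1.npy",allow_pickle=True).item()
g=cv2.cvtColor(c["pixels"],cv2.COLOR_RGB2GRAY)
def cen(x0,y0,x1,y1):
    m=(g[y0:y1,x0:x1]<75).astype(np.uint8);n,l,st,ce=cv2.connectedComponentsWithStats(m);i=1+st[1:,4].argmax();print(st[i]);return ce[i]+[x0,y0]
a=onz(c,cen(240,270,315,340),.009);uv=cen(260,150,300,245);b=onz(c,uv,.017)
d=a-b;print(a,b,np.linalg.norm(d[:2]),np.degrees(np.arctan2(d[1],d[0])))
u=(a-b)[:2]/np.linalg.norm((a-b)[:2]);p=b[:2]+u*.005
go([p[0],p[1],.0065],np.degrees(np.arctan2(d[1],d[0]))+90);print(p)
E
```

```text
[  13   14   47   40 1450]
[   9   12   17   72 1159]
[0.58025512 0.31203481 0.009     ] [0.5199368  0.39591837 0.017     ] 0.10331868304787219 -54.281144311789944
[-0.47  0.16 12.45] [ 0.05 -0.02  0.27]
[0.52285585 0.39185891]
```

Emit:
{"name": "carry_out", "arguments": {"deltas": [[[-0.4,0.1,3],[0,0,0.3],1],[[-0.4,0.1,6.5],[0,0,0.3],1],[[-0.4,0.1,9.5],[0,0,0.3],1],[[-0.4,0.1,11.5],[0,0,0.3],1],[[-0.4,0.1,12.4],[0,0,0.3],1],[[-0.4,0.1,12.4],[0,0,0.3],1],[[-0.4,0.1,12.4],[0,0,0.3],0.5],[[-0.4,0.1,12.4],[0,0,0.3],0.3],[[-0.4,0.1,12.4],[0,0,0.3],0.1],[[-0.4,0.1,12.4],[0,0,0.3],0],[[-0.4,0.1,12.4],[0,0,0.3],0],[[-0.4,0.1,12.4],[0,0,0.3],0]], "squeeze": 70}}

```text
clock: 2.98
position: [0.5233, 0.3907, 0.0069]
orientation: [0.457, 0.889, 0.0, 0.0]
ft_force: [-0.5, 0.6, 3.0]
gripper_width: 0.012
grasp_force: 71.2
```

Emit:
{"name": "carry_out", "arguments": {"deltas": [[[0,0,0],[0,0,0],0],[[0,0,0],[0,0,0],0],[[0,0,0],[0,0,0],0]]}}

```text
clock: 3.35
position: [0.5234, 0.3907, 0.007]
orientation: [0.457, 0.889, 0.0, 0.0]
ft_force: [-0.3, -0.6, 5.4]
gripper_width: 0.0122
grasp_force: 71.5
```

Emit:
{"name": "carry_out", "arguments": {"deltas": [[[0,0,-1],[0,0,0],0],[[0,0,-3],[0,0,0],0],[[0,0,-6],[0,0,0],0],[[0,0,-9],[0,0,0],0],[[0,0,-12],[0,0,0],0],[[0,0,-12],[0,0,0],0],[[0,0,-12],[0,0,0],0],[[0,0,-12],[0,0,0],0]]}}

```text
clock: 4.35
position: [0.5218, 0.3899, 0.1241]
orientation: [0.457, 0.889, -0.002, -0.001]
ft_force: [0.1, -0.8, -1.6]
gripper_width: 0.0115
grasp_force: 70.7
```

```bash
python3 - <<'E'
from h import *
s=bot.state();print(s["position"],s["clock"],s["grasp_force"])
c=imaging.camera("wrist");np.save("w2.npy",c,allow_pickle=True)
d=imaging.camera("scene");np.save("s2.npy",d,allow_pickle=True)
f=lambda x:cv2.resize(x,(560,420))[...,::-1]
uv=proj(d,s["position"]).astype(int);x,y=uv;print(uv)
k=d["pixels"][max(y-60,0):y+60,max(x-80,0):x+80]
cv2.imwrite("pics/w2.png",cv2.resize(np.hstack([f(c["pixels"]),f(k)]),(800,300)))
E
```

```text
[0.52175361 0.3898686  0.12414831] 4.35 70.74244379997253
[427 309]
```

View pics/w2.png

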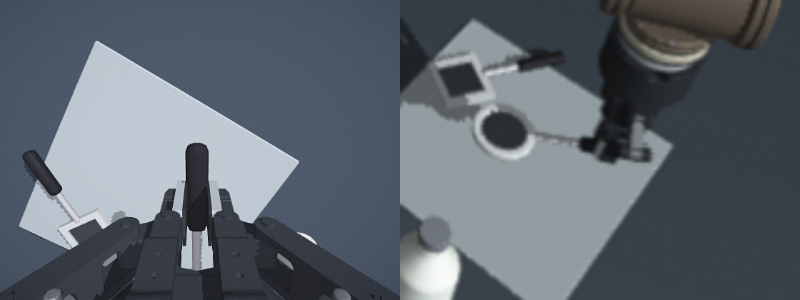

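The filter hangs level in the grip. The ring is visible in the scene crop, at about crop pixel (505,128).

```bash
python3 - <<'E'
from h import *
s=bot.state()
R=Ro.from_quat(s["orientation"]).as_matrix()
for n in("scene","top"):
    c=imaging.camera(n)
    e=s["position"]+R@np.array([-.095,0,0]);e[2]=.126
    u,v=proj(c,e).astype(int);g=cv2.cvtColor(c["pixels"],cv2.COLOR_RGB2GRAY)[v-12:v+13,u-12:u+13]
    m=(g<90).astype(np.uint8);k,l,st,ce=cv2.connectedComponentsWithStats(m)
    j=l[12,12]
    p=onz(c,ce[j]+[u-12,v-12],.1262);print(n,st[j],p,R.T@(p-s["position"]))
E
```

```text
scene [  5   5  18  15 206] [0.57385402 0.31309599 0.1262    ] [-0.09270324 -0.00262418 -0.00171685]
top [  6   7  13  13 136] [0.57595973 0.31325493 0.1262    ] [-0.09379842 -0.00081869 -0.00172265]
```

```bash
python3 - <<'E'
from h import *
go([.5526,.10,.1],-1.9);go([.5526,-.0626,.08],-1.9)
E
```

```text
[-25.37 -14.42   2.53] [-1.100e-01  2.000e-02  3.746e+01]
[-38.6  -23.87   4.55] [-1.100e-01  2.000e-02  3.746e+01]
```

Emit:
{"name": "carry_out", "arguments": {"deltas": [[[-1.5,-0.8,0.2],[0,0,2],0],[[-4,-2.2,0.4],[0,0,5],0],[[-6.5,-3.6,0.6],[0,0,9],0],[[-9,-5.0,0.9],[0,0,13],0],[[-11.5,-6.5,1.1],[0,0,17],0],[[-14,-7.9,1.4],[0,0,21],0],[[-16.5,-9.4,1.6],[0,0,25],0],[[-19,-10.8,1.9],[0,0,29],0],[[-21.5,-12.2,2.1],[0,0,33],0],[[-24,-13.6,2.4],[0,0,36],0],[[-25.4,-14.4,2.5],[0,0,37.5],0],[[-25.4,-14.4,2.5],[0,0,37.5],0]]}}

```text
clock: 6.05
position: [0.5534, 0.099, 0.1013]
orientation: [0.72, 0.694, -0.0, -0.0]
ft_force: [-0.3, 0.4, -0.7]
gripper_width: 0.0117
grasp_force: 70.7
```

```bash
python3 - <<'E'
from h import *
print(bot.state()["position"])
go([.5526,-.0626,.075],-1.9)
E
```

```text
[0.55344936 0.09903143 0.10126916]
[-16.16   0.5    2.62] [-0.01 -0.01 -0.17]
```

Emit:
{"name": "carry_out", "arguments": {"deltas": [[[-1.5,0,0.6],[0,0,0],0],[[-4,0.1,1.5],[0,0,0],0],[[-6.5,0.2,2.2],[0,0,0],0],[[-9,0.3,2.6],[0,0,0],0],[[-11.5,0.4,2.6],[0,0,0],0],[[-14,0.5,2.6],[0,0,0],0],[[-15.5,0.5,2.6],[0,0,0],0],[[-16.1,0.5,2.6],[0,0,0],0],[[-16.1,0.5,2.6],[0,0,0],0],[[-16.1,0.5,2.6],[0,0,0],0]]}}

```text
clock: 7.3
position: [0.5529, -0.0603, 0.0752]
orientation: [0.719, 0.695, 0.0, -0.0]
ft_force: [-0.4, -0.5, -1.4]
gripper_width: 0.0118
grasp_force: 70.7
```

```bash
python3 - <<'E'
from h import *
s=bot.state();print(s["position"],s["clock"],s["grasp_force"])
go([.5526,-.0626,.0585],-1.9)
d=imaging.camera("scene");k=d["pixels"][140:280,190:350]
e=imaging.camera("top");j=e["pixels"][165:260,250:360]
f=lambda x:cv2.resize(x,(400,350),interpolation=cv2.INTER_CUBIC)[...,::-1]
cv2.imwrite("pics/p3.png",np.hstack([f(k),f(j)]))
E
```

```text
[ 0.55292394 -0.06026278  0.07523119] 7.3 70.70831179618835
[-0.24 -0.02  1.67] [-0.01 -0.01  0.  ]
```

View pics/p3.png

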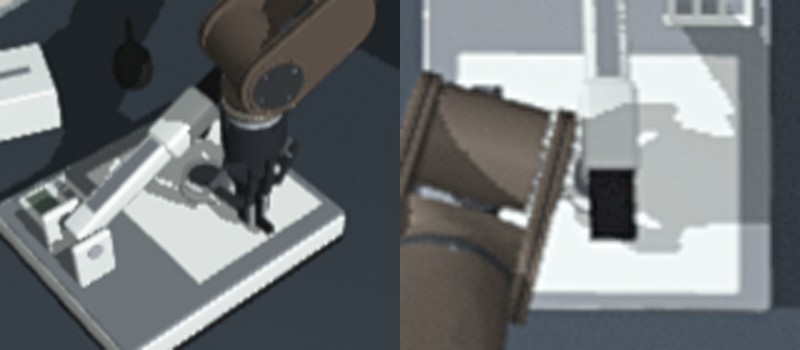

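The filter is over the table, with its glass at scene crop pixel (205,178), under the raised arm. Nothing is touching. Next I lower it.

Emit:
{"name": "carry_out", "arguments": {"deltas": [[[-0.2,0,0.5],[0,0,0],0],[[-0.2,0,1.0],[0,0,0],0],[[-0.2,0,1.3],[0,0,0],0],[[-0.2,0,1.5],[0,0,0],0],[[-0.2,0,1.6],[0,0,0],0],[[-0.2,0,1.65],[0,0,0],0],[[-0.2,0,1.65],[0,0,0],0]]}}

```text
clock: 8.28
position: [0.553, -0.063, 0.0589]
orientation: [0.719, 0.695, 0.0, 0.0]
ft_force: [0.1, 0.7, -0.4]
gripper_width: 0.0123
grasp_force: 70.7
```

```bash
python3 - <<'E'
from h import *
s=bot.state();print(s["position"],s["ft_force"])
c=imaging.camera("scene")
g=cv2.cvtColor(c["pixels"],cv2.COLOR_RGB2GRAY)
m=(g[195:230,250:295]<80).astype(np.uint8);n,l,st,ce=cv2.connectedComponentsWithStats(m)
for i in range(1,n):
  if st[i,4]>20:print(st[i],ce[i]+[250,195],onz(c,ce[i]+[250,195],.060))
cv2.imwrite("pics/p4.png",cv2.resize(c["pixels"][180:250,230:310,::-1],(640,560),interpolation=cv2.INTER_CUBIC))
E
```

```text
[ 0.55302368 -0.06297545  0.05891909] [ 0.12995446  0.71694859 -0.39305871]
[ 15   0  30  35 611] [283.93780687 211.20130933] [ 0.51131421 -0.13598448  0.06      ]
```

View pics/p4.png

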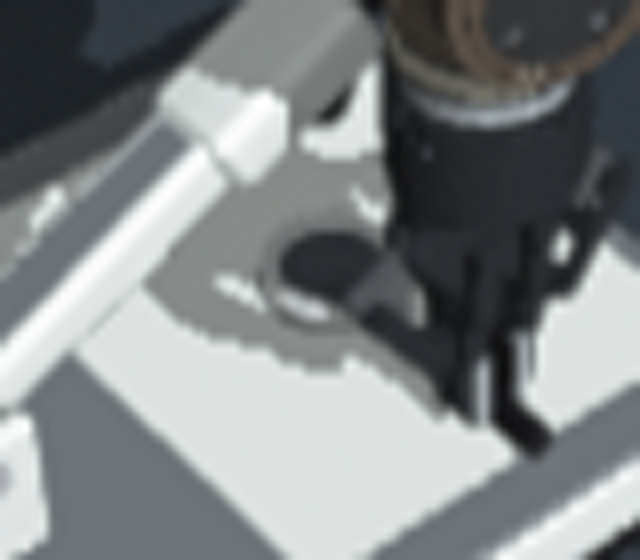

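The glass ellipse is centred at about crop (332,265), which is image (271.1,212.7). The aperture at that height would project to (271.3,212.9), so the filter is centred. I lower it the last millimetre and release.

Emit:
{"name": "carry_out", "arguments": {"deltas": [[[0,0,0.05],[0,0,0],0],[[0,0,0.1],[0,0,0],0],[[0,0,0.1],[0,0,0],0],[[0,0,0.1],[0,0,0],0]]}}

```text
clock: 8.82
position: [0.553, -0.063, 0.0579]
orientation: [0.719, 0.695, 0.0, 0.0]
ft_force: [-0.0, 0.4, -0.5]
gripper_width: 0.0119
grasp_force: 70.8
```

Emit:
{"name": "carry_out", "arguments": {"deltas": [[[0,0,0],[0,0,0],0.25],[[0,0,0],[0,0,0],0.4],[[0,0,0],[0,0,0],0.6],[[0,0,0],[0,0,0],0.6],[[0,0,0],[0,0,0],0.6],[[0,0,-1.5],[0,0,0],0.6],[[0,0,-3],[0,0,0],0.6],[[2,0,-6],[0,0,0],0.6],[[4,0,-10],[0,0,0],0.6],[[6,0,-14],[0,0,0],0.5],[[8,0,-18],[0,0,0],0.3],[[8,0,-20],[0,0,0],0]]}}

```text
clock: 10.32
position: [0.5567, 0.0177, 0.2621]
orientation: [0.718, 0.696, 0.002, 0.002]
ft_force: [0.7, 0.2, 0.3]
gripper_width: 0.0087
grasp_force: 0.0
```

```bash
python3 - <<'E'
from h import *
s=bot.state();print(s["qpos"])
c=imaging.camera("scene");t=imaging.camera("top")
print(onz(t,(308.04,220.08),.221))
f=lambda x:cv2.resize(x,(400,350),interpolation=cv2.INTER_CUBIC)[...,::-1]
cv2.imwrite("pics/p5.png",np.hstack([f(c["pixels"][180:250,230:310]),f(t["pixels"][165:260,250:360])]))
go([.509,-.155,.265],-1.9)
E
```

```text
[-1.50254160e-01 -5.21896658e-04  1.84004364e+00 -9.58538138e-05
  1.29596887e+00 -1.18441094e-01]
[ 0.51758583 -0.15579728  0.221     ]
[-17.31  -4.22  -0.37] [ 0.36  0.07 -0.01]
```

View pics/p5.png

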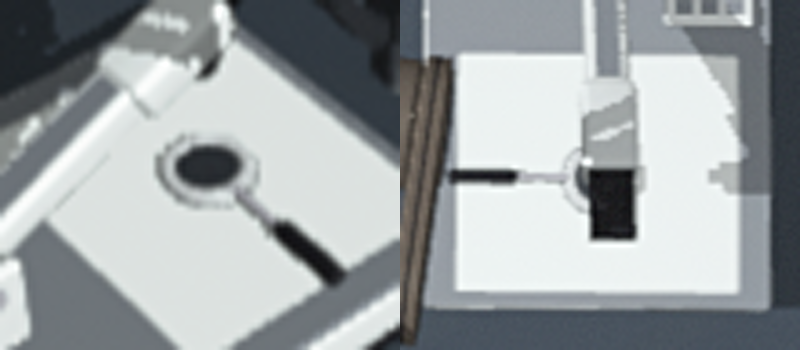

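The filter lies flat with its handle to the left and the glass centred at image (271.2,212.8), which is on the aperture. The black finger plate is clear at top crop (612,205). Next I move over the plate.

Emit:
{"name": "carry_out", "arguments": {"deltas": [[[-2,-0.5,-1],[0,0,0],0],[[-6,-1.5,-2],[0,0,0],0],[[-10,-2.5,-2],[0,0,0],0],[[-14,-3.5,-2],[0,0,0],0],[[-17,-4.1,-2],[0.3,0,0],0],[[-17.3,-4.1,-1.5],[0.3,0,0],0],[[-17.3,-4.1,-0.5],[0.3,0,0],0],[[-17.3,-4.1,-0.4],[0.3,0,0],0],[[-17.3,-4.1,-0.4],[0.3,0,0],0]]}}

```text
clock: 11.55
position: [0.5089, -0.1536, 0.2613]
orientation: [0.718, 0.696, -0.002, -0.002]
ft_force: [0.1, 0.3, 0.0]
gripper_width: -0.0
grasp_force: 0.0
```

```bash
python3 - <<'E'
from h import *
s=bot.state();print(s["position"],s["ft_force"])
go([.507,-.155,.215],-1.9)
go([.497,-.155,.155],-1.9)
go([.493,-.155,.117],-1.9)
E
```

```text
[ 0.50886728 -0.15357413  0.26132574] [0.07407522 0.30561495 0.00628681]
[-0.15 -0.15  4.63] [-0.34 -0.03  0.04]
[-0.19 -1.12 10.64] [-0.34 -0.03  0.04]
[-0.2  -1.49 14.44] [-0.34 -0.03  0.04]
```

Emit:
{"name": "carry_out", "arguments": {"deltas": [[[-0.1,0,1.5],[-0.3,0,0],0],[[-0.2,0,3],[-0.3,0,0],0],[[-0.2,-0.1,4.5],[-0.3,0,0],0],[[-0.2,-0.4,6],[-0.3,0,0],0],[[-0.2,-0.6,7.5],[-0.3,0,0],0],[[-0.2,-0.8,9],[-0.3,0,0],0],[[-0.2,-1.0,10.2],[-0.3,0,0],0],[[-0.2,-1.1,11.2],[-0.3,0,0],0],[[-0.2,-1.2,12.2],[-0.3,0,0],0],[[-0.2,-1.3,13],[-0.3,0,0],0],[[-0.2,-1.4,13.5],[-0.3,0,0],0],[[-0.2,-1.4,13.5],[-0.3,0,0],0]]}}

```text
clock: 13.05
position: [0.4935, -0.1565, 0.1274]
orientation: [0.719, 0.695, -0.001, -0.0]
ft_force: [-4.4, -0.7, 9.1]
gripper_width: 0.0004
grasp_force: 4.4
```

Emit:
{"name": "carry_out", "arguments": {"deltas": [[[0,0,0.4],[0,0,0],0],[[0,0,0.8],[0,0,0],0],[[0,0,1.0],[0,0,0],0],[[0,0,1.1],[0,0,0],0],[[0,0,1.2],[0,0,0],0],[[0,0,1.2],[0,0,0],0],[[0,0,1.2],[0,0,0],0]]}}

```text
clock: 13.92
position: [0.4928, -0.1564, 0.1154]
orientation: [0.719, 0.695, -0.002, -0.001]
ft_force: [-6.3, -0.4, 10.0]
gripper_width: -0.0
grasp_force: 4.7
```

Emit:
{"name": "carry_out", "arguments": {"deltas": [[[0,0,0.1],[0,0,0],0],[[0,0,0.15],[0,0,0],0],[[0,0,0.2],[0,0,0],0],[[0,0,0.2],[0,0,0],0],[[0,0,0.2],[0,0,0],0]]}}

```text
clock: 14.55
position: [0.4928, -0.1564, 0.1149]
orientation: [0.719, 0.695, -0.002, -0.002]
ft_force: [-10.1, 1.7, 16.2]
gripper_width: -0.0001
grasp_force: 8.3
```

Emit:
{"name": "carry_out", "arguments": {"deltas": [[[0,-0.15,0.05],[0,0,0],0],[[0,-0.15,0.1],[0,0,0],0],[[0,-0.15,0.1],[0,0,0],0],[[0,-0.15,0.1],[0,0,0],0]]}}

```text
clock: 15.05
position: [0.4928, -0.1564, 0.1149]
orientation: [0.719, 0.695, -0.001, -0.0]
ft_force: [-6.8, 2.6, 17.4]
gripper_width: 0.0
grasp_force: 9.0
```

```bash
python3 - <<'E'
from h import *
s=bot.state();print(s["position"],s["ft_force"],s["clock"])
c=imaging.camera("scene");t=imaging.camera("top")
f=lambda x:cv2.resize(x,(400,350),interpolation=cv2.INTER_CUBIC)[...,::-1]
cv2.imwrite("pics/p6.png",np.hstack([f(c["pixels"][160:260,215:335]),f(t["pixels"][165:260,250:360])]))
E
```

```text
[ 0.49279618 -0.15643468  0.11493781] [-6.8464136   2.60325815 17.37835736] 15.05
```

View pics/p6.png

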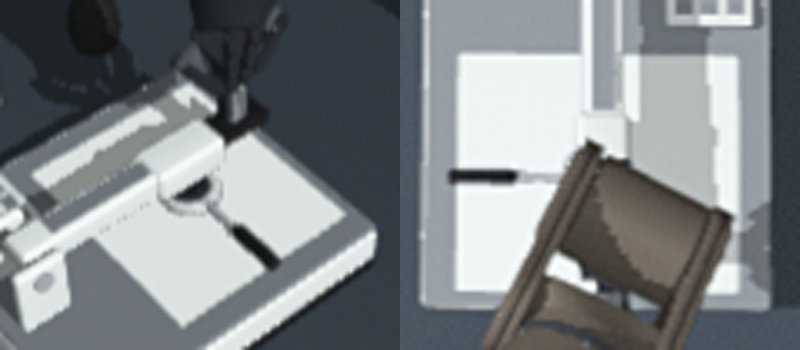

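The arm is level with its head over the ring. The filter's handle is at the same pixels as before, top crop (449–517,176), and the push is a steady 17 N with the arm at its stop. I'm handing the job in.

```bash
python3 -c "
from cell import bot
print(bot.job_done())"
```

```text
the job is handed in; nothing more can be done
None
```

I set the round filter down by its handle, centred on the aperture, and let go with the arm up; I handed the job in at about 15 s with the reading arm held down at its stop under about 17 N, and no verdict came back.

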